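Right lids on the storage jars

TASK

The wooden lids of the three white storage jars are mixed up: each lies on a jar that it does not fit. Put every lid on its own jar, round on round, square on square, oblong on oblong, so that its plug is down inside the mouth and its cover lies flat on the rim; a lid can wait on the clear end of the glass board. Leave the jars, the mug and the salt shaker standing where they are.

Things in the scene. Friction and masses are not known exactly. Their poses are not given: they have to be found in the camera images.
- lid_round_pull (a point): The round wooden lid: a round cover, 108 mm across, a plug below it 90 mm across, 12 mm high, chamfered; cover 10 mm thick; on it a bar pull 56 mm long (lid's x axis), 16 mm thick (y), 28 mm high. Point: centre of the pull, 14 mm above the cover, 36 mm above the plug's foot. Starts on the square jar, plug on the rim. Seated in its own jar (3 mm play a side) it is 24 mm above the rim. 0.13 kg
- lid_square_pull (a point): The square wooden lid: a square cover, 82 mm a side, a plug below it 64 mm a side, 12 mm high, chamfered; cover 10 mm thick; on it a bar pull 56 mm long (lid's x axis), 16 mm thick (y), 28 mm high. Point: centre of the pull, 14 mm above the cover, 36 mm above the plug's foot. Starts on the oblong jar, plug on the rim. Seated in its own jar (3 mm play a side) it is 24 mm above the rim. 0.13 kg
- lid_oblong_pull (a point): The oblong wooden lid: a cover 134 x 56 mm, long along x, a plug below it 116 x 38 mm, 12 mm high, chamfered; cover 10 mm thick; on it a bar pull 56 mm long (lid's x axis), 16 mm thick (y), 28 mm high. Point: centre of the pull, 14 mm above the cover, 36 mm above the plug's foot. Starts on the round jar, plug on the rim. Seated in its own jar (3 mm play a side) it is 24 mm above the rim. 0.13 kg
- jar_round_mouth (a point): The round white ceramic storage jar, open at the top: 110 mm across outside, mouth 96 mm across, 120 mm high, walls 7 mm, empty, about 0.85 kg, standing loose on the worktop. The point is the centre of its mouth, level with the top of the rim; z up.
- jar_square_mouth (a point): The square white ceramic storage jar, open at the top: 84 mm a side outside, mouth 70 mm a side, corners rounded; its x and y axes run along its sides, 100 mm high, walls 7 mm, empty, about 0.85 kg, standing loose on the worktop. The point is the centre of its mouth, level with the top of the rim; z up.
- jar_oblong_mouth (a point): The oblong white ceramic storage jar, open at the top: 136 mm long by 58 mm wide outside, corners rounded, mouth 122 x 44 mm; its x axis runs along its length, 85 mm high, walls 7 mm, empty, about 0.85 kg, standing loose on the worktop. The point is the centre of its mouth, level with the top of the rim; z up.
- board_clear (a point): The glass cutting board that lies flat at the left of the jars (290 x 410 mm, 9 mm thick, does not move). The point is on its upper face, in the middle of the clear end nearest the jars, where nothing stands within 80 mm: a free spot to set a lid down for the time being.
- mug_mid (a point): White spotted mug, cup 90 mm across, 120 mm with its handle, 93 mm high, standing at the right front. The point is the middle of its cup, half-way up. Leave it alone.
- mill_mid (a point): Small glass salt shaker with a grey top, 44 mm across, 90 mm high, standing behind the jars; the point is at its centre, half-way up. Leave it alone.
Not all that is in view belongs to the job. Leave any purple look-alike of the part that bears lid_round_pull alone.

How it is judged:
At the end, for the whole second after the job is handed in: Each lid is seated on the jar of its own shape: the pull's centre is 18 to 27 mm above the rim (fully seated 24 mm, unseated about 36 mm), within 8 mm of the middle of the mouth, lid and jar level to 0.06 rad, the jars standing on the worktop; lids and jars at rest, with the robot clear of them (z of lid_round_pull in the frame of jar_round_mouth between 0.018 and 0.027 m and horizontal distance between lid_round_pull and jar_round_mouth below 0.008 m and angle between each of lid_round_pull, jar_round_mouth, lid_square_pull, jar_square_mouth, lid_oblong_pull, jar_oblong_mouth's own z axis and vertical below 0.06 rad and height (world z) of jar_round_mouth between 0.11 and 0.13 m and linear speed of each of lid_round, jar_round, lid_square, jar_square, lid_oblong, jar_oblong below 0.02 m/s and z of lid_square_pull in the frame of jar_square_mouth between 0.018 and 0.027 m and horizontal distance between lid_square_pull and jar_square_mouth below 0.008 m and height (world z) of jar_square_mouth between 0.09 and 0.11 m and z of lid_oblong_pull in the frame of jar_oblong_mouth between 0.018 and 0.027 m and horizontal distance between lid_oblong_pull and jar_oblong_mouth below 0.008 m and height (world z) of jar_oblong_mouth between 0.075 and 0.095 m); the robot touches nothing.
It fails at once if a jar is shifted more than 40 mm or knocked over (distance of any of jar_round_mouth, jar_square_mouth, jar_oblong_mouth from where it was at the start of the episode above 0.04 m).
It fails at once if the mug or the salt shaker is shifted more than 30 mm or knocked over (distance of any of mug_mid, mill_mid from where it was at the start of the episode above 0.03 m).
It also fails if it takes over 112 s, if anything falls off the work surface, if the arm or the gripper's body presses on something with over 40 N, if the wrist force passes 120 N, or if a joint passes its speed limit or range.

ROBOT

A 6-joint arm with a two-finger parallel gripper is mounted at the origin on a cart in front of the work surface, level with it; the furniture and walls round the work are solid. World frame = base frame: x ahead of the robot, y to its left, z up, the work surface at z = 0. Lengths are in m, angles in rad, forces in N, time in s.
With the tool pointing down it reaches from about 0.4 to 0.825 m from the base axis. Payload 7 kg.
Tool frame: the origin (TCP) lies between the finger pads; the fingertips stand 22 mm ahead of it and the grasp point (between the pads) lies 3 mm ahead of it; z points along the fingers, y is the direction in which the jaws open and shut (so a half turn about z gives the same grasp; the last joint's range is limited). The gripper opens to 88 mm and grips with 3 to 60 N. Pads are 19 mm wide; open, the fingers measure 130 mm over their backs; the gripper's body (78 mm by 193 mm) begins 47 mm behind the grasp point.
Start: joints at [1.463, 0.359, 0.012, 0, -1.224, -0.288], TCP at [0.26, 0.623, 0.249] pointing down, gripper open.
Joint ranges: [-3.07, 3.07], [-1.43, 2.12], [-1.02, 1.25], [-3.03, 1.67], [-3.05, -0], [-3.03, 3.03]. Speed limits (rad/s): [2.39, 2.39, 3.01, 3.14, 3.14, 3.14].

INTERFACE

Orientations are given as [roll, pitch, yaw] about the fixed x, y, z axes, in that order (R = Rz(yaw) Ry(pitch) Rx(roll)).
In Python, from station import * gives the robot as it stands. The module is installed in compiled form; this text tells all that it offers.
- The arm moves only by the tool move_arm, never from a script. Its argument "rows" is a list of rows, each an object with "delta_rot": the turn, a rotation vector about the world's x, y, z in degrees, a list of three; "delta_pos": the shift along the world's x, y, z in cm, a list of three; "hand": the finger opening in cm, from 0 to 8.76. A call has exactly 10 rows; each row shifts and turns the commanded pose from where the row before left it; what a row does not reach is not made up. A row lasts 1/10 s, in which the tool goes at most 50 mm and 8.59 degrees, less where a joint would pass 70% of its speed; a pose out of reach is approached as far as the arm can. A call is refused whole if a number of a shift passes 5 or a number of a turn 8.59, either way. A call with a gripper value outside its range is refused whole. The fingers move at their own pace and stop on an object; "force" is the grip in N (left out, the last holds). Time passes only in rows, so rows that do not move let the fingers close, or fill a call up. It gives the time, the measured TCP pose, the force and the opening at its end, in the units of the state.
- get_state(): the state, without advancing time (a new reading comes with each control period).
- grab_frame(name): name is "side" or "top"; returns the picture (480x640x3 uint8, blue, green, red); there is no depth.
- camera_info(name): a dict with "camera_matrix" (3x3 intrinsics, pixels), "dist" ([k1, k2, p1, p2, k3] as OpenCV has them; the pictures are not rectified), "world_from_camera" (4x4, takes a point from camera to world coordinates). Camera axes: x right, y down, z forward; pixel columns grow to the right and rows downward; lengths in m; the calibration is good to about 2 mm. A picture is of the moment at which its call begins. camera_info takes no time and is no camera call.
- job_done(): hands the job in, once; it reports no verdict.
The state is a dict: "t": time; "q": joint angles; "qd": joint speeds; "joint_efforts": joint torques, N m; "eef_pos": TCP position; "ee_rot": TCP orientation; "force": force on the tool from outside, world axes, zero at the start; "moment": the same for the moment, N m; "width": finger opening in m.
Only numpy, scipy, OpenCV 4.12 (cv2) and the standard library are available. Lean on these libraries where they do the work, as an engineer would, in place of code of your own. Each camera call takes 0.05 s, during which the arm holds its last target.

## Working session

There is one attempt and no reset: what is moved stays moved. The work goes in short steps, Python scripts to look and compute and a tool call to move; the robot and the scene stay as the last step left them, time stands still between calls to the robot, and variables do not carry over. Pictures are saved under pics/ and viewed, and the job is handed in when it is done.

Besides the shell and the picture viewer there is one more tool, called after "Call:" by a JSON object that holds its "name" and its "arguments". move_arm: Moves the arm, as the interface text tells. Its arguments: {"type":"object","properties":{"rows":{"type":"array"},"force":{"type":"number"}},"required":["rows"]}

```bash
mkdir -p pics; python3 - <<'E'
from station import *
import cv2
print(get_state())
for n in ("side","top"):
    f=grab_frame(n); cv2.imwrite(f"pics/{n}0.png",f)
    c=camera_info(n); print(n,c)
E
```

```text
{'t': 0.0, 'q': array([ 1.46309872e+00,  3.59379624e-01,  1.10594171e-02, -3.63050988e-04,
       -1.22409541e+00, -2.88058625e-01]), 'qd': array([0.00011342, 0.0008341 , 0.00144408, 0.00117628, 0.00145595,
       0.00191854]), 'joint_efforts': array([-7.50570180e-04, -5.82735193e+01,  2.93040454e+01,  6.99710503e+00,
        6.87916239e-03, -1.84010605e-04]), 'eef_pos': array([0.26008545, 0.62238767, 0.24762527]), 'ee_rot': array([ 3.13994311e+00, -1.32844383e-04, -3.95879758e-01]), 'force': array([ 0.19545215, -0.58293055, -0.43163799]), 'moment': array([ 0.02722595, -0.0353181 ,  0.00437941]), 'width': 0.08754305373281637}
side {'camera_matrix': array([[462.38016463,   0.        , 322.45585825],
       [  0.        , 462.38016463, 244.63374817],
       [  0.        ,   0.        ,   1.        ]]), 'dist': array([-0.03759202,  0.        ,  0.        ,  0.        ,  0.        ]), 'world_from_camera': array([[ 0.97757378, -0.09530384,  0.18779426,  0.38152467],
       [-0.21046688, -0.41125056,  0.88689158, -0.7620005 ],
       [-0.00729368, -0.90652642, -0.42208606,  0.51133   ],
       [ 0.        ,  0.        ,  0.        ,  1.        ]])}
top {'camera_matrix': array([[435.38502549,   0.        , 320.5972566 ],
       [  0.        , 435.38502549, 240.94960854],
       [  0.        ,   0.        ,   1.        ]]), 'dist': array([-0.05860286,  0.        ,  0.        ,  0.        ,  0.        ]), 'world_from_camera': array([[-0.01975064, -0.99632274,  0.08337215,  0.44274576],
       [-0.99980382,  0.0195569 , -0.00313991,  0.04898933],
       [ 0.00149786, -0.08341781, -0.99651353,  1.25037716],
       [ 0.        ,  0.        ,  0.        ,  1.        ]])}
```

View pics/side0.png

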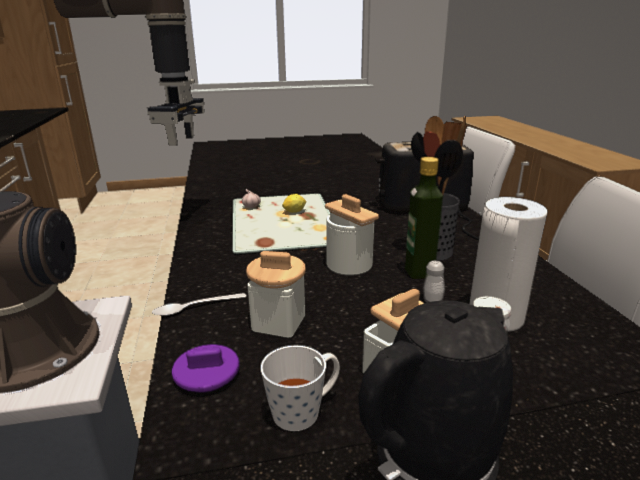

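View pics/top0.png

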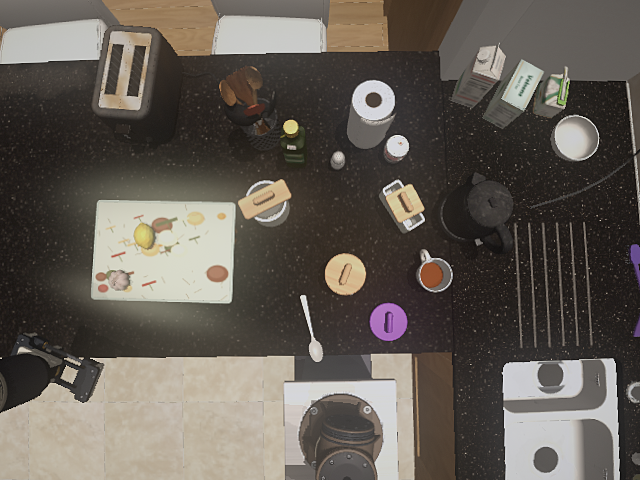

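The pairs are: oblong lid at top-view (265,200) on the round jar, round wooden lid at (346,273) on the square jar, and square lid at (405,203) on the oblong jar. The purple look-alike is at (388,322). I'll confirm with enlarged crops.

```bash
cat > h.py <<'E'
import cv2, numpy as np
from station import *
CI={n:camera_info(n) for n in("side","top")}
def ray(n,uv):
    c=CI[n];p=cv2.undistortPoints(np.array(uv,float).reshape(-1,1,2),c["camera_matrix"],c["dist"]).reshape(-1,2)
    T=c["world_from_camera"];d=np.c_[p,np.ones(len(p))]@T[:3,:3].T
    return T[:3,3],d
def plane(n,uv,z):
    o,d=ray(n,uv); s=(z-o[2])/d[:,2]; return o+d*s[:,None]
def proj(n,P):
    c=CI[n];W=np.linalg.inv(c["world_from_camera"])
    return cv2.projectPoints(np.array(P,float).reshape(-1,3),cv2.Rodrigues(W[:3,:3])[0],W[:3,3],c["camera_matrix"],c["dist"])[0].reshape(-1,2)
def crop(f,name,x0,y0,x1,y1,k):
    cv2.imwrite(name,cv2.resize(f[y0:y1,x0:x1],None,fx=k,fy=k,interpolation=cv2.INTER_CUBIC))
E
python3 - <<'E'
import cv2
from h import crop
f=cv2.imread("pics/top0.png"); crop(f,"pics/topc.png",220,130,460,310,3)
g=cv2.imread("pics/side0.png"); crop(g,"pics/sidec.png",220,180,460,360,3)
E
```

```text
(no output)
```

View pics/topc.png

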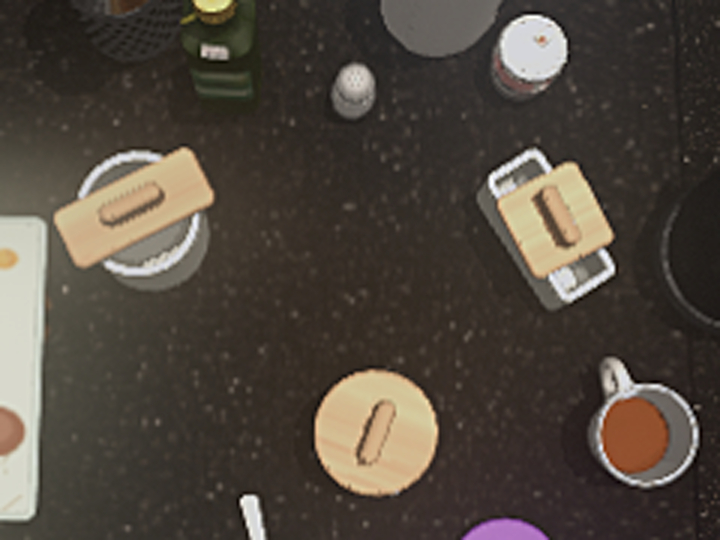

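View pics/sidec.png

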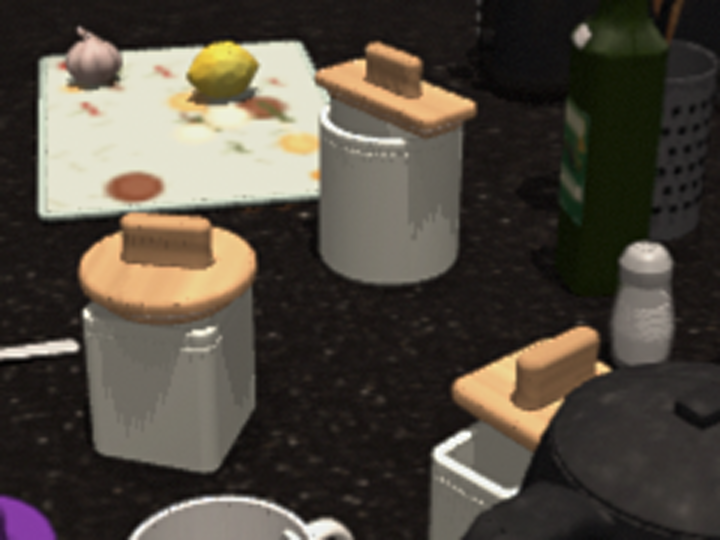

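```bash
cat > meas.py <<'E'
from h import *
def wood(f):
    hsv=cv2.cvtColor(f,cv2.COLOR_BGR2HSV)
    m=cv2.inRange(hsv,(7,50,120),(22,200,255))
    return cv2.morphologyEx(m,cv2.MORPH_CLOSE,np.ones((5,5)))
def lid(f,px,z,r=45):
    m=wood(f);n,l,s,c=cv2.connectedComponentsWithStats(m)
    best=None
    k=l[px[1],px[0]]
    cs,_=cv2.findContours((l==k).astype(np.uint8),cv2.RETR_EXTERNAL,cv2.CHAIN_APPROX_NONE)
    c=max(cs,key=cv2.contourArea).reshape(-1,2)
    P=plane("top",c,z)[:,:2]
    return P
def rep(P):
    (cx,cy),(w,h),a=cv2.minAreaRect((P*1000).astype(np.float32))
    if w<h: w,h,a=h,w,a+90
    (ex,ey),er=cv2.minEnclosingCircle((P*1000).astype(np.float32))
    print("rect c %.1f %.1f size %.1f x %.1f long-axis %.1f | circ %.1f %.1f r %.1f"%(cx,cy,w,h,(a+90)%180-90,ex,ey,er))
E
python3 - <<'E'
from meas import *
f=cv2.imread("pics/top0.png")
for px,z in(((255,208),.142),((336,285),.122),((398,213),.107),):
    rep(lid(f,px,z))
# jars: white-ish mask
hsv=cv2.cvtColor(f,cv2.COLOR_BGR2HSV)
m=cv2.inRange(hsv,(0,0,150),(180,60,255))
cv2.imwrite("pics/m0.png",cv2.resize(np.vstack([m[130:310,220:460],wood(f)[130:310,220:460]]),None,fx=1.6,fy=1.6))
E
```

```text
rect c 647.6 189.4 size 133.7 x 57.4 long-axis -64.3 | circ 647.9 189.9 r 69.4
rect c 451.6 -16.0 size 105.8 x 103.5 long-axis -1.2 | circ 450.8 -16.1 r 54.3
rect c 636.6 -180.2 size 83.2 x 82.1 long-axis 26.1 | circ 635.6 -181.4 r 54.0
```

View pics/m0.png

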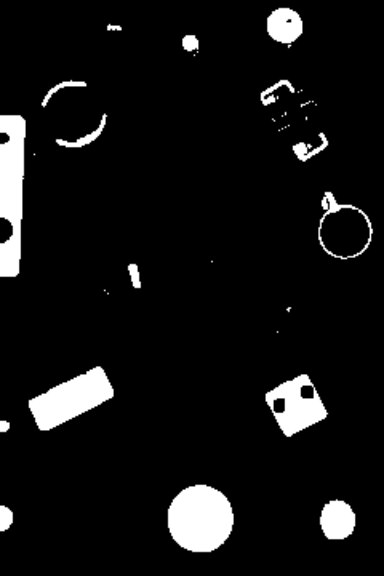

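```bash
python3 - <<'E'
from meas import *
f=cv2.imread("pics/top0.png")
hsv=cv2.cvtColor(f,cv2.COLOR_BGR2HSV)
m=cv2.inRange(hsv,(0,0,150),(180,60,255))
def sub(x0,y0,x1,y1):
    k=np.zeros_like(m);k[y0:y1,x0:x1]=m[y0:y1,x0:x1]
    ys,xs=np.nonzero(k);return np.c_[xs,ys]
p=plane("top",sub(242,170,292,230),.12)[:,:2]; 
A=np.c_[2*p,np.ones(len(p))];s=np.linalg.lstsq(A,(p**2).sum(1),rcond=None)[0]
print("round jar",s[:2],np.sqrt(s[2]+s[0]**2+s[1]**2),len(p)); rep(p)
p=plane("top",sub(380,175,428,232),.085)[:,:2]; print("oblong jar");rep(p)
# board
bm=cv2.inRange(hsv,(20,8,120),(100,90,255)); n,l,st,c=cv2.connectedComponentsWithStats(bm)
k=l[270,205];print("board",st[k]);ys,xs=np.nonzero(l==k);rep(plane("top",np.c_[xs,ys],.009)[:,:2])
for q in((205,250),(210,252),(225,215),(217,272)):print(q,plane("top",q,.009)[0])
# pull orientation: darker/edge -> contour of pull via local saturation difference
for nm,px,z in(("obl",(264,200),.17),("rnd",(346,273),.15),("sq",(405,203),.135)):
    g=f[px[1]-16:px[1]+17,px[0]-16:px[0]+17]
    cv2.imwrite(f"pics/p_{nm}.png",cv2.resize(g,None,fx=8,fy=8,interpolation=cv2.INTER_CUBIC))
cv2.imwrite("pics/pp.png",np.hstack([cv2.imread(f"pics/p_{n}.png") for n in("obl","rnd","sq")]))
print("kettle base",plane("top",[(440,215),(507,235),(490,195)],0.)) 
E
```

```text
round jar [0.64680071 0.18887924] 0.05094472198706755 242
rect c 645.4 190.1 size 109.7 x 91.0 long-axis 31.9 | circ 646.4 188.7 r 55.4
oblong jar
rect c 639.1 -187.2 size 136.7 x 77.3 long-axis 31.1 | circ 634.1 -178.7 r 71.2
board [   91   199   145   111 12691]
rect c 519.1 500.4 size 411.8 x 318.8 long-axis 87.6 | circ 528.3 499.9 r 246.8
(205, 250) [0.52707465 0.3769549  0.009     ]
(210, 252) [0.5210584  0.36251008 0.009     ]
(225, 215) [0.62708468 0.31918985 0.009     ]
(217, 272) [0.46350996 0.34239529 0.009     ]
kettle base [[ 0.61632977 -0.3039894   0.        ]
 [ 0.55410361 -0.49934591  0.        ]
 [ 0.67304151 -0.45526127  0.        ]]
```

View pics/pp.png

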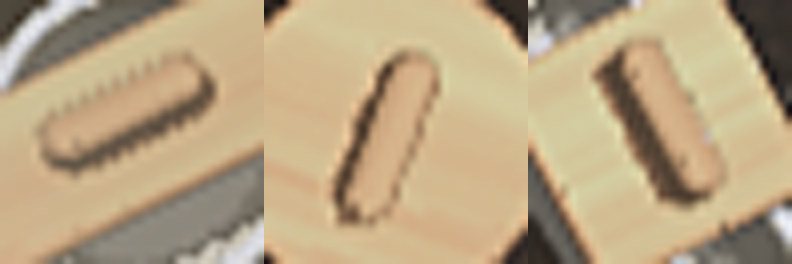

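Call:
{"name": "move_arm", "arguments": {"rows": [{"delta_rot": [0, 0, 0.5], "delta_pos": [1.2, -4, 0], "hand": 8}, {"delta_rot": [0, 0, 0.5], "delta_pos": [1.2, -4, 0], "hand": 8}, {"delta_rot": [0, 0, 0.5], "delta_pos": [1.2, -4, 0], "hand": 7}, {"delta_rot": [0, 0, 0.5], "delta_pos": [1.2, -4, 0], "hand": 6}, {"delta_rot": [0, 0, 0.5], "delta_pos": [1.2, -4, 0], "hand": 6}, {"delta_rot": [0, 0, 0.5], "delta_pos": [1.2, -4, 0], "hand": 5}, {"delta_rot": [0, 0, 0.5], "delta_pos": [1.2, -4, 0], "hand": 5}, {"delta_rot": [0, 0, 0.5], "delta_pos": [1.2, -4, 0], "hand": 5}, {"delta_rot": [0, 0, 0.5], "delta_pos": [1.2, -4, 0], "hand": 5}, {"delta_rot": [0, 0, 0], "delta_pos": [1.2, -4, 0], "hand": 5}], "force": 25}}

```text
t: 1.1
eef_pos: [0.3802, 0.221, 0.2485]
ee_rot: [-3.142, 0.0, -0.317]
force: [0.6, 0.7, 0.0]
width: 0.0498
```

Call:
{"name": "move_arm", "arguments": {"rows": [{"delta_rot": [0, 0, 0], "delta_pos": [1.2, -4, 0], "hand": 5}, {"delta_rot": [0, 0, 0], "delta_pos": [1.2, -4, 0], "hand": 5}, {"delta_rot": [0, 0, 0], "delta_pos": [1.2, -4, 0], "hand": 5}, {"delta_rot": [0, 0, 0], "delta_pos": [1.2, -4, 0], "hand": 5}, {"delta_rot": [0, 0, 0], "delta_pos": [1.2, -4, 0], "hand": 5}, {"delta_rot": [0, 0, 0], "delta_pos": [1.2, -4, 0], "hand": 5}, {"delta_rot": [0, 0, 0], "delta_pos": [0, 0, -2], "hand": 5}, {"delta_rot": [0, 0, 0], "delta_pos": [0, 0, -2], "hand": 5}, {"delta_rot": [0, 0, 0], "delta_pos": [0, 0, 0], "hand": 5}, {"delta_rot": [0, 0, 0], "delta_pos": [0, 0, 0], "hand": 5}]}}

```text
t: 2.1
eef_pos: [0.4522, -0.0173, 0.2088]
ee_rot: [3.141, 0.001, -0.317]
force: [-0.3, -0.4, 0.7]
width: 0.05
```

Call:
{"name": "move_arm", "arguments": {"rows": [{"delta_rot": [0, 0, 0], "delta_pos": [0, 0.1, -2], "hand": 5}, {"delta_rot": [0, 0, 0], "delta_pos": [0, 0, -2], "hand": 5}, {"delta_rot": [0, 0, 0], "delta_pos": [0, 0, -1.2], "hand": 5}, {"delta_rot": [0, 0, 0], "delta_pos": [0, 0, -1], "hand": 5}, {"delta_rot": [0, 0, 0], "delta_pos": [0, 0, 0], "hand": 4}, {"delta_rot": [0, 0, 0], "delta_pos": [0, 0, 0], "hand": 3}, {"delta_rot": [0, 0, 0], "delta_pos": [0, 0, 0], "hand": 2}, {"delta_rot": [0, 0, 0], "delta_pos": [0, 0, 0], "hand": 1}, {"delta_rot": [0, 0, 0], "delta_pos": [0, 0, 0], "hand": 1}, {"delta_rot": [0, 0, 0], "delta_pos": [0, 0, 0], "hand": 1}], "force": 25}}

```text
t: 3.1
eef_pos: [0.4526, -0.0161, 0.1471]
ee_rot: [-3.141, -0.001, -0.317]
force: [-1.1, 1.3, 3.9]
width: 0.016
```

Call:
{"name": "move_arm", "arguments": {"rows": [{"delta_rot": [0, 0, 0], "delta_pos": [0, 0, 1.5], "hand": 1}, {"delta_rot": [0, 0, 0], "delta_pos": [0, 0, 2.5], "hand": 1}, {"delta_rot": [0, 0, 0], "delta_pos": [0, 0, 2.5], "hand": 1}, {"delta_rot": [0, 0, 0], "delta_pos": [0.5, 3, 0.5], "hand": 1}, {"delta_rot": [0, 0, 0], "delta_pos": [0.7, 4, 0], "hand": 1}, {"delta_rot": [0, 0, 0], "delta_pos": [0.7, 4, 0], "hand": 1}, {"delta_rot": [0, 0, 0], "delta_pos": [0.7, 4, 0], "hand": 1}, {"delta_rot": [0, 0, 0], "delta_pos": [0.7, 4, 0], "hand": 1}, {"delta_rot": [0, 0, 0], "delta_pos": [0.7, 4, 0], "hand": 1}, {"delta_rot": [0, 0, 0], "delta_pos": [0.7, 4, 0], "hand": 1}]}}

```text
t: 4.1
eef_pos: [0.4991, 0.2553, 0.2163]
ee_rot: [3.141, 0.0, -0.317]
force: [1.0, -0.7, -1.7]
width: 0.016
```

Call:
{"name": "move_arm", "arguments": {"rows": [{"delta_rot": [0, 0, 0], "delta_pos": [0.7, 4, 0], "hand": 1}, {"delta_rot": [0, 0, 0], "delta_pos": [0.7, 4, 0], "hand": 1}, {"delta_rot": [0, 0, 0], "delta_pos": [0.7, 4, -2], "hand": 1}, {"delta_rot": [0, 0, 0], "delta_pos": [0, 0, -4], "hand": 1}, {"delta_rot": [0, 0, 0], "delta_pos": [0, 0, -4], "hand": 1}, {"delta_rot": [0, 0, 0], "delta_pos": [0, 0, -3], "hand": 1}, {"delta_rot": [0, 0, 0], "delta_pos": [0, 0, -1], "hand": 1}, {"delta_rot": [0, 0, 0], "delta_pos": [0, 0, -1], "hand": 1}, {"delta_rot": [0, 0, 0], "delta_pos": [0, 0, 0], "hand": 1}, {"delta_rot": [0, 0, 0], "delta_pos": [0, 0, 0], "hand": 1}]}}

```text
t: 5.1
eef_pos: [0.521, 0.3744, 0.068]
ee_rot: [-3.14, -0.001, -0.317]
force: [0.5, 0.3, -0.8]
width: 0.0158
```

Call:
{"name": "move_arm", "arguments": {"rows": [{"delta_rot": [0, 0, 0], "delta_pos": [0, 0, -0.6], "hand": 1}, {"delta_rot": [0, 0, 0], "delta_pos": [0, 0, -0.5], "hand": 1}, {"delta_rot": [0, 0, 0], "delta_pos": [0, 0, 0], "hand": 1}, {"delta_rot": [0, 0, 0], "delta_pos": [0, 0, 0], "hand": 3}, {"delta_rot": [0, 0, 0], "delta_pos": [0, 0, 0], "hand": 5}, {"delta_rot": [0, 0, 0], "delta_pos": [0, 0, 0], "hand": 5}, {"delta_rot": [0, 0, 0], "delta_pos": [0, 0, 2], "hand": 5}, {"delta_rot": [0, 0, 0], "delta_pos": [0, 0, 4], "hand": 5}, {"delta_rot": [0, 0, 0], "delta_pos": [0, 0, 4], "hand": 5}, {"delta_rot": [0, 0, 0], "delta_pos": [0, 0, 4], "hand": 5}]}}

```text
t: 6.1
eef_pos: [0.5201, 0.3735, 0.197]
ee_rot: [3.141, 0.0, -0.317]
force: [-0.4, 0.7, -0.2]
width: 0.05
```

```bash
python3 - <<'E'
from meas import *
f=grab_frame("top"); cv2.imwrite("pics/top1.png",f); crop(f,"pics/t1c.png",150,150,440,330,2)
crop(f,"pics/t1sq.png",310,235,390,315,7)
E
```

```text
(no output)
```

View pics/t1c.png

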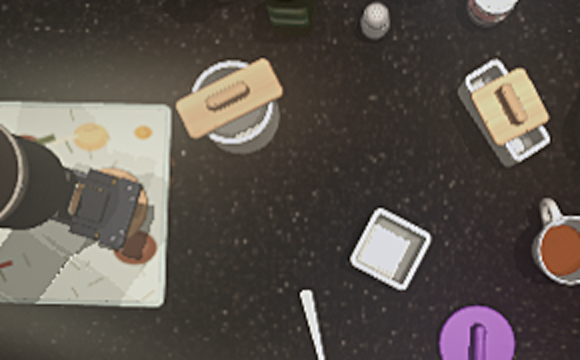

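View pics/t1sq.png

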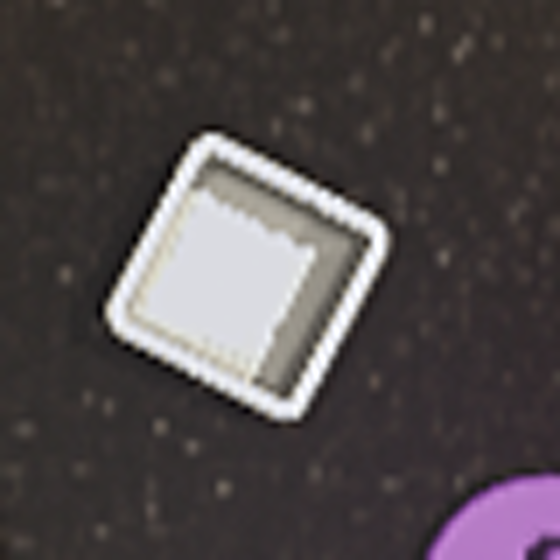

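```bash
cat >> meas.py <<'E'
def rim(f,px,z,t=130,w=60):
    hsv=cv2.cvtColor(f,cv2.COLOR_BGR2HSV)
    m=cv2.inRange(hsv,(0,0,t),(180,60,255))
    k=np.zeros_like(m);k[px[1]-w:px[1]+w,px[0]-w:px[0]+w]=m[px[1]-w:px[1]+w,px[0]-w:px[0]+w]
    cs,_=cv2.findContours(k,cv2.RETR_EXTERNAL,cv2.CHAIN_APPROX_NONE)
    c=max(cs,key=lambda c:cv2.contourArea(cv2.convexHull(c))).reshape(-1,2)
    return plane("top",c,z)[:,:2]
E
python3 - <<'E'
from meas import *
f=cv2.imread("pics/top1.png")
for t in(100,130,160,190): rep(rim(f,(345,274),.1,t,25))
rep(lid(f,(398,213),.107))
P=lid(f,(398,213),.107)
for e in(1.5,3): print(plane("top",cv2.approxPolyDP(cv2.convexHull(proj("top",np.c_[P,np.full(len(P),.107)]).astype(np.float32)),e,True),.107)[:,:2]*1000)
E
```

```text
rect c 450.2 -17.1 size 85.8 x 84.8 long-axis -29.0 | circ 450.2 -17.5 r 55.3
rect c 450.3 -17.2 size 85.1 x 84.7 long-axis -28.1 | circ 450.2 -17.5 r 55.3
rect c 450.3 -17.1 size 84.6 x 83.5 long-axis -29.0 | circ 450.2 -17.5 r 55.3
rect c 450.3 -17.3 size 82.6 x 82.6 long-axis -27.8 | circ 450.5 -17.2 r 54.9
rect c 636.6 -180.1 size 83.1 x 82.5 long-axis 26.4 | circ 635.6 -181.4 r 54.0
[[ 686.4995219  -199.409036  ]
 [ 618.3437236  -231.53899243]
 [ 584.72815146 -163.41855395]
 [ 628.06255202 -138.28098813]
 [ 655.1334259  -131.196162  ]
 [ 676.17307713 -166.76297538]]
[[ 686.4995219  -199.409036  ]
 [ 618.3437236  -231.53899243]
 [ 584.72815146 -163.41855395]
 [ 655.1334259  -131.196162  ]]
```

```bash
python3 - <<'E'
from meas import *
f=cv2.imread("pics/top1.png")
g=np.clip(f.astype(float)*2.5,0,255).astype(np.uint8); crop(g,"pics/k.png",370,150,530,270,5)
s=cv2.imread("pics/side0.png");g=np.clip(s.astype(float)*2,0,255).astype(np.uint8); crop(g,"pics/ks.png",340,270,540,480,3)
E
```

```text
(no output)
```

View pics/k.png

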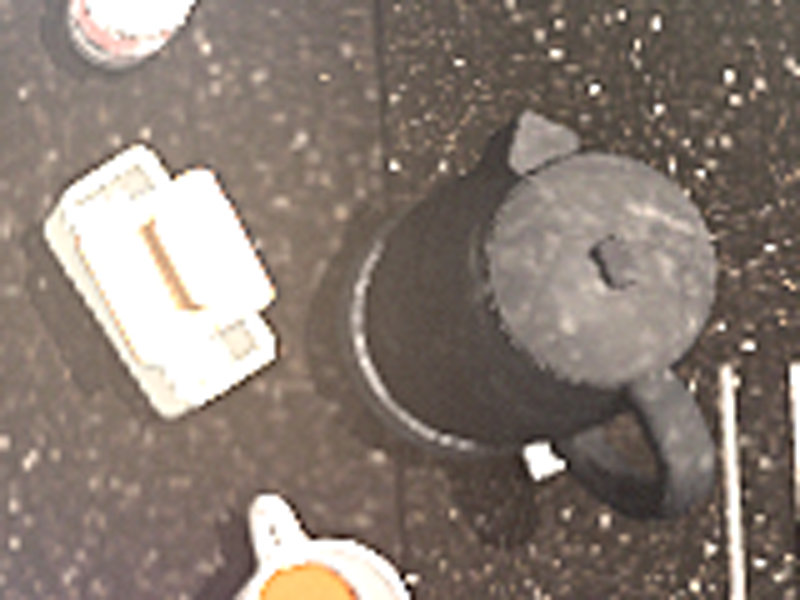

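View pics/ks.png

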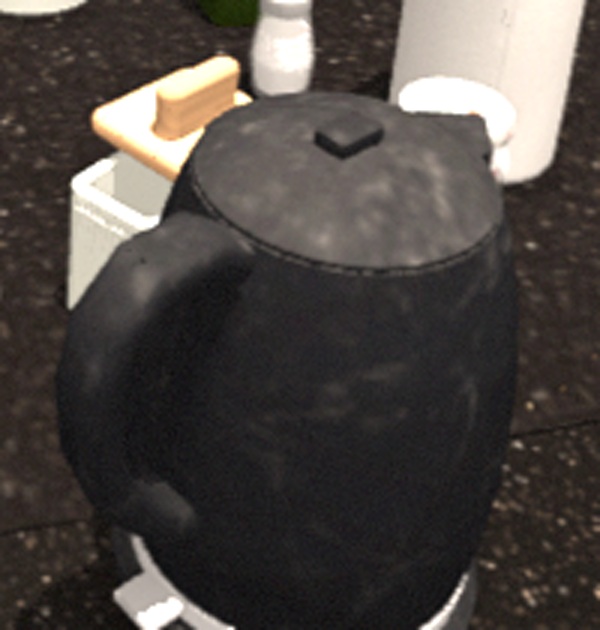

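```bash
python3 - <<'E'
from meas import *
f=cv2.imread("pics/top0.png")
R=cv2.Rodrigues(np.array([np.pi,0,0]))[0]
y=-.396;Rz=np.array([[np.cos(y),-np.sin(y),0],[np.sin(y),np.cos(y),0],[0,0,1]])
T=np.array([.26,.6224,.2476])
g=cv2.resize(f[310:430,0:140],None,fx=5,fy=5)
for h in(.044,.1):
  for s,t in((1,1),(1,-1),(-1,-1),(-1,1)):
    p=T+Rz@np.array([s*.039,t*.0965,h]);u=proj("top",p)[0];cv2.circle(g,(int(u[0]*5),int((u[1]-310)*5)),6,(0,0,255) if h<.05 else (0,255,0),2)
u=proj("top",T)[0];cv2.circle(g,(int(u[0]*5),int((u[1]-310)*5)),6,(255,0,255),-1)
cv2.imwrite("pics/g.png",np.clip(g.astype(float)*2,0,255).astype(np.uint8))
s=cv2.imread("pics/side0.png");crop(np.clip(s*2.,0,255).astype(np.uint8),"pics/gs.png",130,0,230,160,4)
E
```

```text
(no output)
```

View pics/g.png

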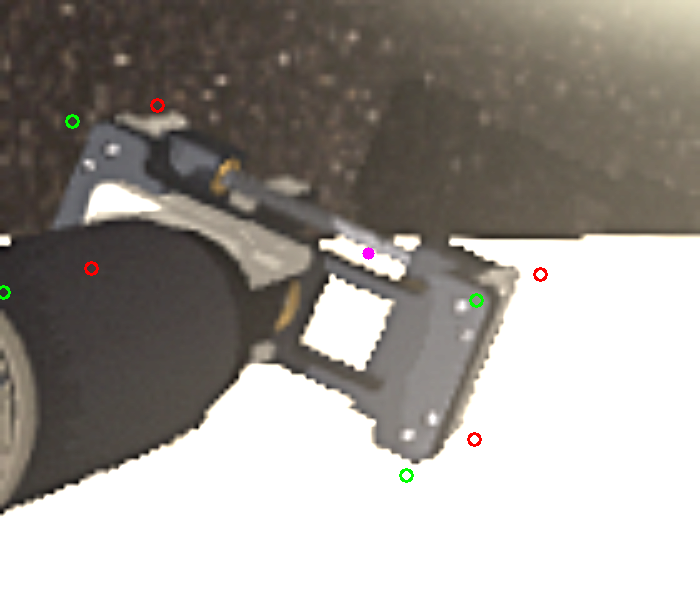

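View pics/gs.png

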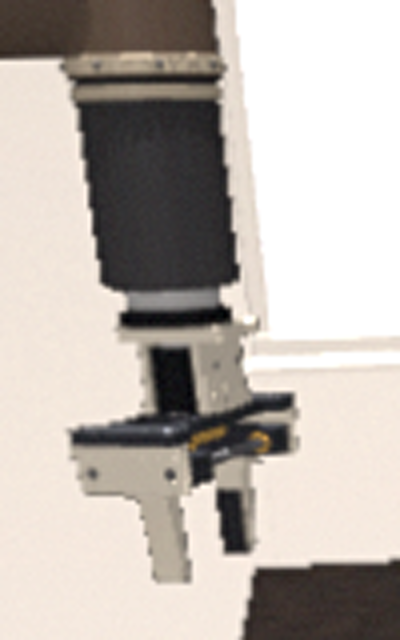

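Call:
{"name": "move_arm", "arguments": {"rows": [{"delta_rot": [0, 0, 0], "delta_pos": [0, 0, 3], "hand": 4}, {"delta_rot": [0, 0, 3], "delta_pos": [0, -2, 2.3], "hand": 3.2}, {"delta_rot": [0, 0, 3], "delta_pos": [0.5, -4, 0], "hand": 3.2}, {"delta_rot": [0, 0, 3], "delta_pos": [0.5, -4, 0], "hand": 3.2}, {"delta_rot": [0, 0, 3], "delta_pos": [0.5, -4, 0], "hand": 3.2}, {"delta_rot": [0, 0, 3], "delta_pos": [0.5, -4, 0], "hand": 3.2}, {"delta_rot": [0, 0, 3], "delta_pos": [0.5, -4, 0], "hand": 3.2}, {"delta_rot": [0, 0, 3], "delta_pos": [0.5, -4, 0], "hand": 3.2}, {"delta_rot": [0, 0, 3], "delta_pos": [1, -4, 0], "hand": 3.2}, {"delta_rot": [0, 0, 3], "delta_pos": [1.2, -4, 0], "hand": 3.2}]}}

```text
t: 7.15
eef_pos: [0.5721, 0.0322, 0.2488]
ee_rot: [-3.141, -0.001, 0.157]
force: [1.3, 0.2, 0.8]
width: 0.032
```

Call:
{"name": "move_arm", "arguments": {"rows": [{"delta_rot": [0, 0, 3], "delta_pos": [1.3, -4, 0], "hand": 3.2}, {"delta_rot": [0, 0, 3], "delta_pos": [1.3, -4, 0], "hand": 3.2}, {"delta_rot": [0, 0, 3], "delta_pos": [1.3, -4, 0], "hand": 3.2}, {"delta_rot": [0, 0, 3], "delta_pos": [1.3, -4, 0], "hand": 3.2}, {"delta_rot": [0, 0, 3], "delta_pos": [1.3, -4, 0], "hand": 3.2}, {"delta_rot": [0, 0, 2.4], "delta_pos": [0.4, -1.4, 0], "hand": 3.2}, {"delta_rot": [0, 0, 0], "delta_pos": [0, 0, -2.5], "hand": 3.2}, {"delta_rot": [0, 0, 0], "delta_pos": [0, 0, -2.5], "hand": 3.2}, {"delta_rot": [0, 0, 0], "delta_pos": [0, 0, 0], "hand": 3.2}, {"delta_rot": [0, 0, 0], "delta_pos": [0, 0, 0], "hand": 3.2}]}}

```text
t: 8.15
eef_pos: [0.6412, -0.1804, 0.1987]
ee_rot: [3.142, 0.001, 0.458]
force: [-0.0, -0.5, 0.6]
width: 0.0322
```

Call:
{"name": "move_arm", "arguments": {"rows": [{"delta_rot": [0, 0, 0], "delta_pos": [-0.5, 0, 0], "hand": 3.2}, {"delta_rot": [0, 0, 0], "delta_pos": [0, 0, -2], "hand": 3.2}, {"delta_rot": [0, 0, 0], "delta_pos": [0, 0, -2], "hand": 3.2}, {"delta_rot": [0, 0, 0], "delta_pos": [0, 0, -1.7], "hand": 3.2}, {"delta_rot": [0, 0, 0], "delta_pos": [0, 0, -1], "hand": 3.2}, {"delta_rot": [0, 0, 0], "delta_pos": [0, 0, 0], "hand": 3.2}, {"delta_rot": [0, 0, 0], "delta_pos": [0, 0, 0], "hand": 2}, {"delta_rot": [0, 0, 0], "delta_pos": [0, 0, 0], "hand": 1}, {"delta_rot": [0, 0, 0], "delta_pos": [0, 0, 0], "hand": 1}, {"delta_rot": [0, 0, 0], "delta_pos": [0, 0, 0], "hand": 1}]}}

```text
t: 9.15
eef_pos: [0.6369, -0.1802, 0.1328]
ee_rot: [3.141, -0.001, 0.458]
force: [-0.1, 0.5, 4.8]
width: 0.0158
```

Call:
{"name": "move_arm", "arguments": {"rows": [{"delta_rot": [0, 0, 0], "delta_pos": [0, 0, 1.5], "hand": 1}, {"delta_rot": [0, 0, 0], "delta_pos": [0, 0, 3], "hand": 1}, {"delta_rot": [0, 0, 0], "delta_pos": [0, 0, 3], "hand": 1}, {"delta_rot": [0, 0, -5.7], "delta_pos": [-2, 2, 0], "hand": 1}, {"delta_rot": [0, 0, -7], "delta_pos": [-3, 2.6, 0], "hand": 1}, {"delta_rot": [0, 0, -7], "delta_pos": [-3, 2.6, 0], "hand": 1}, {"delta_rot": [0, 0, -7], "delta_pos": [-3, 2.6, 0], "hand": 1}, {"delta_rot": [0, 0, -7], "delta_pos": [-3, 2.6, 0], "hand": 1}, {"delta_rot": [0, 0, -7], "delta_pos": [-3, 2.6, 0], "hand": 1}, {"delta_rot": [0, 0, -7], "delta_pos": [-1.6, 1.3, 0], "hand": 1}]}}

```text
t: 10.15
eef_pos: [0.4481, -0.0163, 0.2075]
ee_rot: [-3.141, -0.0, -0.379]
force: [0.2, -0.1, -0.9]
width: 0.0159
```

Call:
{"name": "move_arm", "arguments": {"rows": [{"delta_rot": [0, 0, -7], "delta_pos": [0, 0, 0], "hand": 1}, {"delta_rot": [0, 0, 0], "delta_pos": [0, 0, -1.5], "hand": 1}, {"delta_rot": [0, 0, 0], "delta_pos": [0, 0, -1.5], "hand": 1}, {"delta_rot": [0, 0, 0], "delta_pos": [0, 0, -1], "hand": 1}, {"delta_rot": [0, 0, 0], "delta_pos": [0, 0, 0], "hand": 1}, {"delta_rot": [0, 0, 0], "delta_pos": [0, 0, 0], "hand": 1}, {"delta_rot": [0, 0, 0], "delta_pos": [0, 0, 0], "hand": 1}, {"delta_rot": [0, 0, 0], "delta_pos": [0, 0, 0], "hand": 1}, {"delta_rot": [0, 0, 0], "delta_pos": [0, 0, 0], "hand": 1}, {"delta_rot": [0, 0, 0], "delta_pos": [0, 0, 0], "hand": 1}]}}

```text
t: 11.15
eef_pos: [0.4503, -0.0172, 0.1668]
ee_rot: [-3.141, -0.0, -0.497]
force: [-0.9, 1.5, -0.9]
width: 0.0162
```

```bash
python3 - <<'E'
from meas import *
s=get_state();print(s['eef_pos'],s['ee_rot'])
f=grab_frame("top"); cv2.imwrite("pics/top2.png",f)
g=grab_frame("side"); cv2.imwrite("pics/side2.png",g)
a=cv2.resize(f[180:310,240:440],(800,520));b=cv2.resize(g[190:360,200:460],(800,523))
cv2.imwrite("pics/c2.png",cv2.resize(a,(600,390)));cv2.imwrite("pics/c2s.png",b)
for t in(100,130,160,190): rep(rim(f,(403,205),.085,t,32))
E
```

```text
[ 0.45033401 -0.01722135  0.16678418] [-3.14134635e+00 -2.47398521e-04 -4.97062857e-01]
rect c 631.5 -174.1 size 137.5 x 73.8 long-axis 31.0 | circ 634.7 -179.6 r 72.2
rect c 635.0 -180.6 size 136.9 x 58.8 long-axis 31.1 | circ 635.2 -181.9 r 71.6
rect c 635.2 -180.8 size 136.7 x 58.2 long-axis 31.1 | circ 634.6 -179.3 r 70.9
rect c 635.0 -180.9 size 135.3 x 57.1 long-axis 31.3 | circ 635.7 -180.8 r 70.4
```

View pics/c2.png

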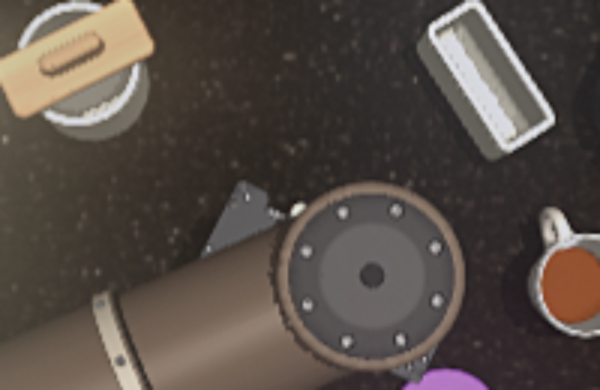

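View pics/c2s.png

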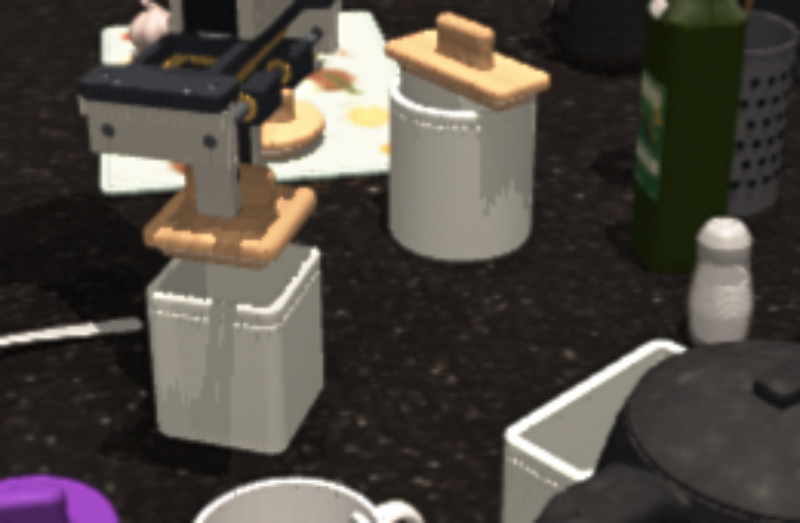

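Call:
{"name": "move_arm", "arguments": {"rows": [{"delta_rot": [0, 0, 0], "delta_pos": [0, 0, -0.9], "hand": 1}, {"delta_rot": [0, 0, 0], "delta_pos": [0, 0, -0.8], "hand": 1}, {"delta_rot": [0, 0, 0], "delta_pos": [0, 0, -0.3], "hand": 1}, {"delta_rot": [0, 0, 0], "delta_pos": [0, 0, -0.2], "hand": 1}, {"delta_rot": [0, 0, 0], "delta_pos": [0, 0, -0.2], "hand": 1}, {"delta_rot": [0, 0, 0], "delta_pos": [0, 0, 0], "hand": 1}, {"delta_rot": [0, 0, 0], "delta_pos": [0, 0, 0], "hand": 1}, {"delta_rot": [0, 0, 0], "delta_pos": [0, 0, 0], "hand": 1}, {"delta_rot": [0, 0, 0], "delta_pos": [0, 0, 0], "hand": 1}, {"delta_rot": [0, 0, 0], "delta_pos": [0, 0, 0], "hand": 1}]}}

```text
t: 12.25
eef_pos: [0.4503, -0.0172, 0.1427]
ee_rot: [-3.141, -0.0, -0.497]
force: [0.2, 0.0, -1.6]
width: 0.0159
```

Call:
{"name": "move_arm", "arguments": {"rows": [{"delta_rot": [0, 0, 0], "delta_pos": [0, 0, -0.3], "hand": 1}, {"delta_rot": [0, 0, 0], "delta_pos": [0, 0, -0.3], "hand": 1}, {"delta_rot": [0, 0, 0], "delta_pos": [0, 0, -0.1], "hand": 1}, {"delta_rot": [0, 0, 0], "delta_pos": [0, 0, 0], "hand": 1}, {"delta_rot": [0, 0, 0], "delta_pos": [0, 0, 0], "hand": 1}, {"delta_rot": [0, 0, 0], "delta_pos": [0, 0, 0], "hand": 1}, {"delta_rot": [0, 0, 0], "delta_pos": [0, 0, 0], "hand": 1}, {"delta_rot": [0, 0, 0], "delta_pos": [0, 0, 0], "hand": 1}, {"delta_rot": [0, 0, 0], "delta_pos": [0, 0, 0], "hand": 1}, {"delta_rot": [0, 0, 0], "delta_pos": [0, 0, 0], "hand": 1}]}}

```text
t: 13.25
eef_pos: [0.4503, -0.0172, 0.1357]
ee_rot: [3.142, -0.0, -0.497]
force: [-2.9, -0.1, 5.8]
width: 0.0161
```

Seated gently (about 6 N at the expected height). Releasing and rising, then on to the oblong lid.

Call:
{"name": "move_arm", "arguments": {"rows": [{"delta_rot": [0, 0, 0], "delta_pos": [0, 0, 0], "hand": 2}, {"delta_rot": [0, 0, 0], "delta_pos": [0, 0, 0], "hand": 4}, {"delta_rot": [0, 0, 0], "delta_pos": [0, 0, 0], "hand": 4}, {"delta_rot": [0, 0, 0], "delta_pos": [0, 0, 2], "hand": 4}, {"delta_rot": [0, 0, 0], "delta_pos": [0, 0, 4], "hand": 4}, {"delta_rot": [0, 0, 0], "delta_pos": [0, 0, 4.3], "hand": 4}, {"delta_rot": [0, 0, -7.7], "delta_pos": [2, 2, 1], "hand": 4}, {"delta_rot": [0, 0, -7], "delta_pos": [3, 3, 0], "hand": 4}, {"delta_rot": [0, 0, -7], "delta_pos": [3, 3, 0], "hand": 4}, {"delta_rot": [0, 0, -7], "delta_pos": [3, 3, 0], "hand": 4}]}}

```text
t: 14.25
eef_pos: [0.5613, 0.094, 0.2487]
ee_rot: [-3.141, 0.0, -1.003]
force: [0.6, 0.0, 0.4]
width: 0.0401
```

```bash
python3 - <<'E'
from meas import *
s=get_state();print(s['eef_pos'],s['ee_rot'])
f=grab_frame("top"); cv2.imwrite("pics/top3.png",f)
g=grab_frame("side"); cv2.imwrite("pics/side3.png",g)
crop(g,"pics/c3s.png",220,180,380,350,4)
P=lid(f,(336,285),.11);rep(P)
P=lid(f,(255,208),.142);rep(P)
E
```

```text
[0.5613041  0.09397432 0.24873671] [-3.14083337e+00  2.31351549e-05 -1.00316505e+00]
rect c 450.1 -17.5 size 83.3 x 82.5 long-axis -29.1 | circ 450.4 -17.8 r 54.1
rect c 633.1 202.6 size 331.7 x 176.0 long-axis -64.0 | circ 622.6 199.0 r 167.9
```

View pics/c3s.png

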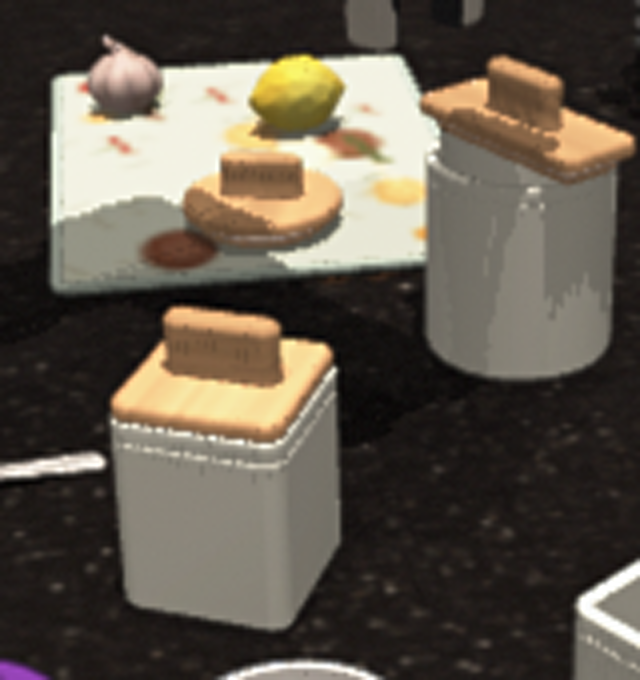

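Call:
{"name": "move_arm", "arguments": {"rows": [{"delta_rot": [0, 0, -3.8], "delta_pos": [3, 3.2, 0], "hand": 4}, {"delta_rot": [0, 0, -3], "delta_pos": [3, 3.2, 0], "hand": 4}, {"delta_rot": [0, 0, 0], "delta_pos": [2.6, 3.1, 0], "hand": 4}, {"delta_rot": [0, 0, 0], "delta_pos": [0, 0, -2], "hand": 4}, {"delta_rot": [0, 0, 0], "delta_pos": [0, 0, -2], "hand": 4}, {"delta_rot": [0, 0, 0], "delta_pos": [0, 0, 0], "hand": 4}, {"delta_rot": [0, 0, 0], "delta_pos": [0, 0, 0], "hand": 4}, {"delta_rot": [0, 0, 0], "delta_pos": [0, 0, 0], "hand": 4}, {"delta_rot": [0, 0, 0], "delta_pos": [0, 0, 0], "hand": 4}, {"delta_rot": [0, 0, 0], "delta_pos": [0, 0, 0], "hand": 4}]}}

```text
t: 15.35
eef_pos: [0.6465, 0.1878, 0.2097]
ee_rot: [-3.14, 0.0, -1.117]
force: [-0.1, 0.7, 0.7]
width: 0.0402
```

Call:
{"name": "move_arm", "arguments": {"rows": [{"delta_rot": [0, 0, -0.3], "delta_pos": [0.1, 0.15, -1], "hand": 4}, {"delta_rot": [0, 0, 0], "delta_pos": [0, 0, -1.5], "hand": 4}, {"delta_rot": [0, 0, 0], "delta_pos": [0, 0, -1], "hand": 4}, {"delta_rot": [0, 0, 0], "delta_pos": [0, 0, -0.7], "hand": 4}, {"delta_rot": [0, 0, 0], "delta_pos": [0, 0, 0], "hand": 4}, {"delta_rot": [0, 0, 0], "delta_pos": [0, 0, 0], "hand": 3}, {"delta_rot": [0, 0, 0], "delta_pos": [0, 0, 0], "hand": 2}, {"delta_rot": [0, 0, 0], "delta_pos": [0, 0, 0], "hand": 1}, {"delta_rot": [0, 0, 0], "delta_pos": [0, 0, 0], "hand": 1}, {"delta_rot": [0, 0, 0], "delta_pos": [0, 0, 0], "hand": 1}]}}

```text
t: 16.35
eef_pos: [0.6473, 0.1893, 0.1666]
ee_rot: [-3.141, 0.0, -1.122]
force: [0.5, 0.4, 0.1]
width: 0.0159
```

Call:
{"name": "move_arm", "arguments": {"rows": [{"delta_rot": [0, 0, 0], "delta_pos": [0, 0, 1.5], "hand": 1}, {"delta_rot": [0, 0, 0], "delta_pos": [0, 0, 2.5], "hand": 1}, {"delta_rot": [0, 0, 0], "delta_pos": [0, 0, 2], "hand": 1}, {"delta_rot": [0, 0, -7.7], "delta_pos": [-0.1, -3.4, 0], "hand": 1}, {"delta_rot": [0, 0, -7.7], "delta_pos": [-0.1, -3.4, 0], "hand": 1}, {"delta_rot": [0, 0, -7.7], "delta_pos": [-0.1, -3.4, 0], "hand": 1}, {"delta_rot": [0, 0, -7.7], "delta_pos": [-0.1, -3.4, 0], "hand": 1}, {"delta_rot": [0, 0, -7.7], "delta_pos": [-0.1, -3.4, 0], "hand": 1}, {"delta_rot": [0, 0, -7.7], "delta_pos": [-0.1, -3.4, 0], "hand": 1}, {"delta_rot": [0, 0, -7.7], "delta_pos": [-0.1, -3.4, 0], "hand": 1}]}}

```text
t: 17.35
eef_pos: [0.6401, -0.0501, 0.2278]
ee_rot: [-3.141, 0.0, -2.068]
force: [0.8, -0.6, -1.8]
width: 0.0161
```

Call:
{"name": "move_arm", "arguments": {"rows": [{"delta_rot": [0, 0, -7.7], "delta_pos": [-0.1, -3.3, 0], "hand": 1}, {"delta_rot": [0, 0, -7.7], "delta_pos": [-0.1, -3.3, 0], "hand": 1}, {"delta_rot": [0, 0, -7.7], "delta_pos": [-0.2, -3.3, 0], "hand": 1}, {"delta_rot": [0, 0, -7.6], "delta_pos": [-0.1, -3.3, 0], "hand": 1}, {"delta_rot": [0, 0, 0], "delta_pos": [0, 0, -2], "hand": 1}, {"delta_rot": [0, 0, 0], "delta_pos": [0, 0, -2], "hand": 1}, {"delta_rot": [0, 0, 0], "delta_pos": [0, 0, -2], "hand": 1}, {"delta_rot": [0, 0, 0], "delta_pos": [0, 0, -1], "hand": 1}, {"delta_rot": [0, 0, 0], "delta_pos": [0, 0, 0], "hand": 1}, {"delta_rot": [0, 0, 0], "delta_pos": [0, 0, 0], "hand": 1}]}}

```text
t: 18.35
eef_pos: [0.6358, -0.1807, 0.1577]
ee_rot: [-3.141, 0.001, -2.598]
force: [0.2, -0.4, -1.7]
width: 0.0159
```

```bash
python3 - <<'E'
from meas import *
s=get_state();print(s['eef_pos'],np.degrees(s['ee_rot']),s['q'])
g=grab_frame("side"); cv2.imwrite("pics/side4.png",g)
f=grab_frame("top"); cv2.imwrite("pics/top4.png",f)
cv2.imwrite("pics/c4.png",np.hstack([cv2.resize(g[220:400,300:480],(400,400)),cv2.resize(f[150:270,345:465],(400,400))]))
E
```

```text
[ 0.63580489 -0.1807339   0.15765852] [-1.79953008e+02  3.38613723e-02 -1.48852553e+02] [ 1.76812528e-02  4.01134876e-01 -1.40552129e-01  4.81839204e-04
 -1.02818650e+00 -1.04510093e+00]
```

View pics/c4.png

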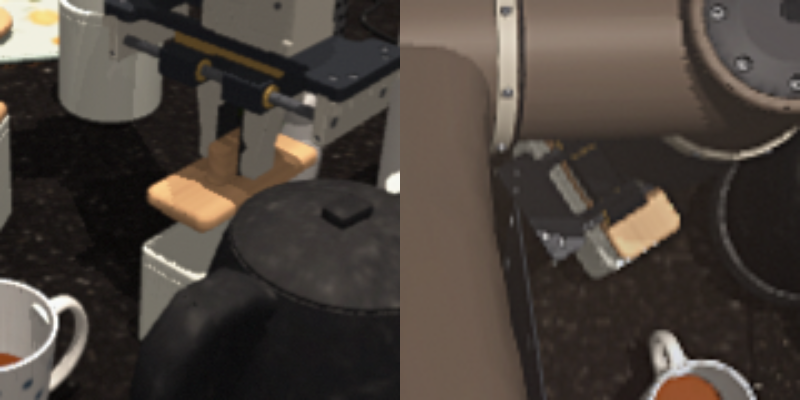

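Call:
{"name": "move_arm", "arguments": {"rows": [{"delta_rot": [0, 0, 0], "delta_pos": [-0.07, 0, -0.8], "hand": 1}, {"delta_rot": [0, 0, 0], "delta_pos": [0, 0, -0.8], "hand": 1}, {"delta_rot": [0, 0, 0], "delta_pos": [0, 0, -0.7], "hand": 1}, {"delta_rot": [0, 0, 0], "delta_pos": [0, 0, -0.3], "hand": 1}, {"delta_rot": [0, 0, 0], "delta_pos": [0, 0, -0.2], "hand": 1}, {"delta_rot": [0, 0, 0], "delta_pos": [0, 0, -0.2], "hand": 1}, {"delta_rot": [0, 0, 0], "delta_pos": [0, 0, 0], "hand": 1}, {"delta_rot": [0, 0, 0], "delta_pos": [0, 0, 0], "hand": 1}, {"delta_rot": [0, 0, 0], "delta_pos": [0, 0, 0], "hand": 1}, {"delta_rot": [0, 0, 0], "delta_pos": [0, 0, 0], "hand": 1}]}}

```text
t: 19.45
eef_pos: [0.6347, -0.1807, 0.1268]
ee_rot: [-3.141, 0.0, -2.598]
force: [-0.7, 0.2, -2.0]
width: 0.0157
```

Call:
{"name": "move_arm", "arguments": {"rows": [{"delta_rot": [0, 0, 0], "delta_pos": [0, 0, -0.3], "hand": 1}, {"delta_rot": [0, 0, 0], "delta_pos": [0, 0, -0.3], "hand": 1}, {"delta_rot": [0, 0, 0], "delta_pos": [0, 0, -0.1], "hand": 1}, {"delta_rot": [0, 0, 0], "delta_pos": [0, 0, 0], "hand": 1}, {"delta_rot": [0, 0, 0], "delta_pos": [0, 0, 0], "hand": 1}, {"delta_rot": [0, 0, 0], "delta_pos": [0, 0, 0], "hand": 1}, {"delta_rot": [0, 0, 0], "delta_pos": [0, 0, 0], "hand": 1}, {"delta_rot": [0, 0, 0], "delta_pos": [0, 0, 0], "hand": 1}, {"delta_rot": [0, 0, 0], "delta_pos": [0, 0, 0], "hand": 1}, {"delta_rot": [0, 0, 0], "delta_pos": [0, 0, 0], "hand": 1}]}}

```text
t: 20.45
eef_pos: [0.6345, -0.1807, 0.1196]
ee_rot: [3.142, -0.0, -2.598]
force: [-1.8, 0.2, 1.5]
width: 0.0159
```

Call:
{"name": "move_arm", "arguments": {"rows": [{"delta_rot": [0, 0, 0], "delta_pos": [0, 0, 0], "hand": 2}, {"delta_rot": [0, 0, 0], "delta_pos": [0, 0, 0], "hand": 3.2}, {"delta_rot": [0, 0, 0], "delta_pos": [0, 0, 0], "hand": 3.2}, {"delta_rot": [0, 0, 0], "delta_pos": [0, 0, 2], "hand": 3.2}, {"delta_rot": [0, 0, 0], "delta_pos": [0, 0, 4], "hand": 3.2}, {"delta_rot": [0, 0, 0], "delta_pos": [0, 0, 4], "hand": 3.2}, {"delta_rot": [0, 0, 8], "delta_pos": [-0.5, 1, 3], "hand": 3.2}, {"delta_rot": [0, 0, 8], "delta_pos": [-0.8, 4, 0], "hand": 3.2}, {"delta_rot": [0, 0, 8], "delta_pos": [-0.8, 4, 0], "hand": 3.2}, {"delta_rot": [0, 0, 8], "delta_pos": [-0.9, 4, 0], "hand": 3.2}]}}

```text
t: 21.45
eef_pos: [0.6043, -0.0496, 0.2499]
ee_rot: [-3.141, 0.001, -2.035]
force: [1.1, -0.1, -0.7]
width: 0.0317
```

Call:
{"name": "move_arm", "arguments": {"rows": [{"delta_rot": [0, 0, 8], "delta_pos": [-0.9, 4, 0], "hand": 3.2}, {"delta_rot": [0, 0, 8], "delta_pos": [-0.9, 4, 0], "hand": 3.2}, {"delta_rot": [0, 0, 8], "delta_pos": [-0.9, 4, 0], "hand": 3.2}, {"delta_rot": [0, 0, 8], "delta_pos": [-0.9, 4, 0], "hand": 3.2}, {"delta_rot": [0, 0, 8], "delta_pos": [-0.9, 4, 0], "hand": 4}, {"delta_rot": [0, 0, 8], "delta_pos": [-0.9, 4, 0], "hand": 5}, {"delta_rot": [0, 0, 8], "delta_pos": [-0.9, 4, 0], "hand": 5}, {"delta_rot": [0, 0, 8], "delta_pos": [-0.9, 4, 0], "hand": 5}, {"delta_rot": [0, 0, 8], "delta_pos": [-0.7, 4, 0], "hand": 5}, {"delta_rot": [0, 0, 8], "delta_pos": [-0.6, 4, 0], "hand": 5}]}}

```text
t: 22.45
eef_pos: [0.5189, 0.351, 0.2498]
ee_rot: [-3.141, -0.0, -0.638]
force: [1.1, 0.7, 0.8]
width: 0.0499
```

```bash
python3 - <<'E'
from meas import *
s=get_state();print(s['eef_pos'],np.degrees(s['ee_rot']),s['q'])
g=grab_frame("side"); cv2.imwrite("pics/side5.png",g)
f=grab_frame("top"); cv2.imwrite("pics/top5.png",f)
cv2.imwrite("pics/c5.png",np.hstack([cv2.resize(g[220:400,300:480],(400,400)),cv2.resize(f[150:330,240:440],(400,360),interpolation=cv2.INTER_CUBIC)[:400]]) if False else cv2.resize(f[140:320,160:440],None,fx=2.5,fy=2.5))
crop(g,"pics/c5s.png",220,180,420,380,3)
rep(lid(f,(393,222),.095));rep(lid(f,(336,285),.11))
for t in(100,130,160,190): rep(rim(f,(268,203),.12,t,30))
E
```

```text
[0.51893657 0.35101121 0.24984373] [-1.79964070e+02 -4.60352224e-03 -3.65292817e+01] [ 9.05892342e-01  2.78535933e-01 -1.00030140e-01  6.79992901e-05
 -1.19160119e+00  2.73226183e-02]
rect c 576.3 46.4 size 1894.5 x 1360.0 long-axis 88.9 | circ 635.7 45.3 r 1132.5
rect c 450.1 -17.5 size 83.3 x 82.5 long-axis -29.1 | circ 450.4 -17.8 r 54.1
rect c 640.5 183.0 size 126.2 x 109.8 long-axis 44.1 | circ 639.4 184.2 r 63.5
rect c 647.1 188.2 size 109.3 x 108.1 long-axis -0.7 | circ 646.4 187.9 r 55.9
rect c 647.1 188.3 size 109.2 x 108.1 long-axis -1.2 | circ 646.4 188.7 r 55.4
rect c 645.8 189.6 size 106.6 x 105.4 long-axis -0.7 | circ 646.2 188.2 r 54.7
```

View pics/c5.png

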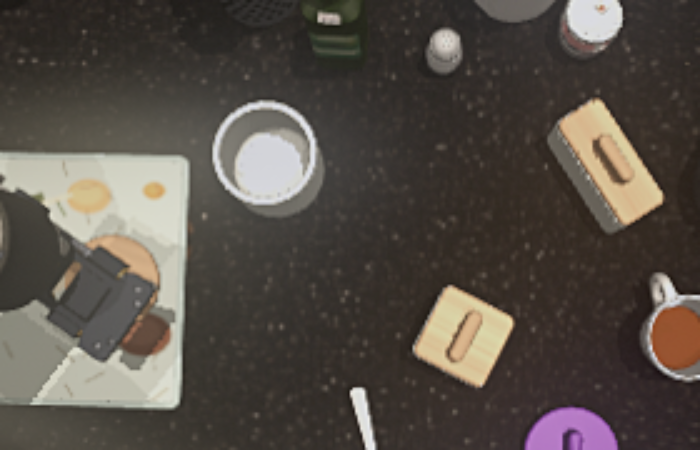

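View pics/c5s.png

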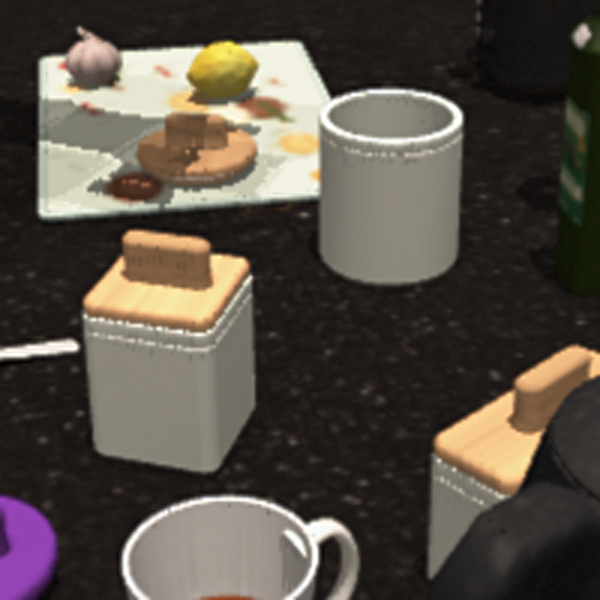

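Call:
{"name": "move_arm", "arguments": {"rows": [{"delta_rot": [0, 0, 8], "delta_pos": [0.15, 2.3, 0], "hand": 5}, {"delta_rot": [0, 0, 8], "delta_pos": [0, 0, -3], "hand": 5}, {"delta_rot": [0, 0, 2.3], "delta_pos": [0, 0, -4], "hand": 5}, {"delta_rot": [0, 0, 0], "delta_pos": [0, 0, -4], "hand": 5}, {"delta_rot": [0, 0, 0], "delta_pos": [0, 0, -3], "hand": 5}, {"delta_rot": [0, 0, 0], "delta_pos": [0, 0, 0], "hand": 5}, {"delta_rot": [0, 0, 0], "delta_pos": [0, 0, 0], "hand": 5}, {"delta_rot": [0, 0, 0], "delta_pos": [0, 0, 0], "hand": 5}, {"delta_rot": [0, 0, 0], "delta_pos": [0, 0, 0], "hand": 5}, {"delta_rot": [0, 0, 0], "delta_pos": [0, 0, 0], "hand": 5}]}}

```text
t: 23.55
eef_pos: [0.5216, 0.3729, 0.1112]
ee_rot: [-3.139, -0.001, -0.324]
force: [0.3, -0.6, 0.0]
width: 0.0503
```

Call:
{"name": "move_arm", "arguments": {"rows": [{"delta_rot": [0, 0, 0.4], "delta_pos": [-0.1, 0.1, -2], "hand": 5}, {"delta_rot": [0, 0, 0], "delta_pos": [0, 0, -2], "hand": 5}, {"delta_rot": [0, 0, 0], "delta_pos": [0, 0, -1.4], "hand": 5}, {"delta_rot": [0, 0, 0], "delta_pos": [0, 0, 0], "hand": 5}, {"delta_rot": [0, 0, 0], "delta_pos": [0, 0, 0], "hand": 4}, {"delta_rot": [0, 0, 0], "delta_pos": [0, 0, 0], "hand": 3}, {"delta_rot": [0, 0, 0], "delta_pos": [0, 0, 0], "hand": 2}, {"delta_rot": [0, 0, 0], "delta_pos": [0, 0, 0], "hand": 1}, {"delta_rot": [0, 0, 0], "delta_pos": [0, 0, 0], "hand": 1}, {"delta_rot": [0, 0, 0], "delta_pos": [0, 0, 0], "hand": 1}]}}

```text
t: 24.55
eef_pos: [0.5202, 0.3734, 0.056]
ee_rot: [-3.141, -0.0, -0.317]
force: [-0.2, 0.4, 2.4]
width: 0.0163
```

Call:
{"name": "move_arm", "arguments": {"rows": [{"delta_rot": [0, 0, 0], "delta_pos": [0, 0, 1.5], "hand": 1}, {"delta_rot": [0, 0, 0], "delta_pos": [0, 0, 3.5], "hand": 1}, {"delta_rot": [0, 0, 0], "delta_pos": [0, 0, 4], "hand": 1}, {"delta_rot": [0, 0, 0], "delta_pos": [0, 0, 4], "hand": 1}, {"delta_rot": [0, 0, 0], "delta_pos": [0, 0, 2.5], "hand": 1}, {"delta_rot": [0, 0, 0], "delta_pos": [2, -3, 0], "hand": 1}, {"delta_rot": [0, 0, 0], "delta_pos": [2, -3, 0], "hand": 1}, {"delta_rot": [0, 0, 0], "delta_pos": [2, -3, 0], "hand": 1}, {"delta_rot": [0, 0, 0], "delta_pos": [2, -3, 0], "hand": 1}, {"delta_rot": [0, 0, 0], "delta_pos": [2, -3, 0], "hand": 1}]}}

```text
t: 25.55
eef_pos: [0.6204, 0.222, 0.2103]
ee_rot: [3.141, 0.0, -0.317]
force: [-0.2, -0.2, -0.3]
width: 0.0159
```

Call:
{"name": "move_arm", "arguments": {"rows": [{"delta_rot": [0, 0, 0], "delta_pos": [2, -2.5, 0], "hand": 1}, {"delta_rot": [0, 0, 0], "delta_pos": [0.8, -1, 0], "hand": 1}, {"delta_rot": [0, 0, 0], "delta_pos": [0, 0, -1], "hand": 1}, {"delta_rot": [0, 0, 0], "delta_pos": [0, 0, -1], "hand": 1}, {"delta_rot": [0, 0, 0], "delta_pos": [0, 0, -0.5], "hand": 1}, {"delta_rot": [0, 0, 0], "delta_pos": [0, 0, 0], "hand": 1}, {"delta_rot": [0, 0, 0], "delta_pos": [0, 0, 0], "hand": 1}, {"delta_rot": [0, 0, 0], "delta_pos": [0, 0, 0], "hand": 1}, {"delta_rot": [0, 0, 0], "delta_pos": [0, 0, 0], "hand": 1}, {"delta_rot": [0, 0, 0], "delta_pos": [0, 0, 0], "hand": 1}]}}

```text
t: 26.55
eef_pos: [0.6481, 0.1885, 0.1859]
ee_rot: [-3.141, -0.0, -0.317]
force: [0.3, 0.2, -1.4]
width: 0.0158
```

```bash
python3 - <<'E'
from meas import *
g=grab_frame("side"); cv2.imwrite("pics/side6.png",g); crop(g,"pics/c6s.png",290,150,410,290,5)
f=grab_frame("top"); cv2.imwrite("pics/top6.png",f); rep(lid(f,(393,222),.095))
E
```

```text
rect c 576.3 46.4 size 1894.5 x 1360.0 long-axis 88.9 | circ 635.7 45.3 r 1132.5
```

View pics/c6s.png

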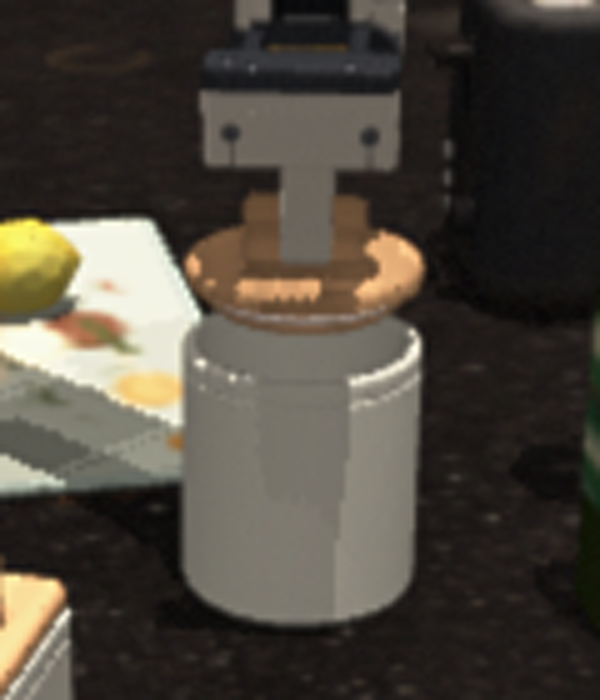

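Call:
{"name": "move_arm", "arguments": {"rows": [{"delta_rot": [0, 0, 0], "delta_pos": [-0.1, 0, -0.8], "hand": 1}, {"delta_rot": [0, 0, 0], "delta_pos": [0, 0, -0.7], "hand": 1}, {"delta_rot": [0, 0, 0], "delta_pos": [0, 0, -0.3], "hand": 1}, {"delta_rot": [0, 0, 0], "delta_pos": [0, 0, -0.3], "hand": 1}, {"delta_rot": [0, 0, 0], "delta_pos": [0, 0, -0.3], "hand": 1}, {"delta_rot": [0, 0, 0], "delta_pos": [0, 0, 0], "hand": 1}, {"delta_rot": [0, 0, 0], "delta_pos": [0, 0, 0], "hand": 1}, {"delta_rot": [0, 0, 0], "delta_pos": [0, 0, 0], "hand": 1}, {"delta_rot": [0, 0, 0], "delta_pos": [0, 0, 0], "hand": 1}, {"delta_rot": [0, 0, 0], "delta_pos": [0, 0, 0], "hand": 1}]}}

```text
t: 27.65
eef_pos: [0.6471, 0.1883, 0.1617]
ee_rot: [-3.141, -0.0, -0.317]
force: [-0.1, -0.1, -1.6]
width: 0.016
```

Call:
{"name": "move_arm", "arguments": {"rows": [{"delta_rot": [0, 0, 0], "delta_pos": [0, 0, -0.3], "hand": 1}, {"delta_rot": [0, 0, 0], "delta_pos": [0, 0, -0.2], "hand": 1}, {"delta_rot": [0, 0, 0], "delta_pos": [0, 0, -0.2], "hand": 1}, {"delta_rot": [0, 0, 0], "delta_pos": [0, 0, 0], "hand": 1}, {"delta_rot": [0, 0, 0], "delta_pos": [0, 0, 0], "hand": 1}, {"delta_rot": [0, 0, 0], "delta_pos": [0, 0, 0], "hand": 1}, {"delta_rot": [0, 0, 0], "delta_pos": [0, 0, 0], "hand": 1}, {"delta_rot": [0, 0, 0], "delta_pos": [0, 0, 0], "hand": 1}, {"delta_rot": [0, 0, 0], "delta_pos": [0, 0, 0], "hand": 1}, {"delta_rot": [0, 0, 0], "delta_pos": [0, 0, 0], "hand": 1}]}}

```text
t: 28.65
eef_pos: [0.6471, 0.1882, 0.1552]
ee_rot: [-3.141, -0.0, -0.317]
force: [-2.3, -0.7, 5.8]
width: 0.016
```

Contact at the expected height. Releasing, rising and moving clear.

Call:
{"name": "move_arm", "arguments": {"rows": [{"delta_rot": [0, 0, 0], "delta_pos": [0, 0, 0], "hand": 2}, {"delta_rot": [0, 0, 0], "delta_pos": [0, 0, 0], "hand": 4}, {"delta_rot": [0, 0, 0], "delta_pos": [0, 0, 0], "hand": 4}, {"delta_rot": [0, 0, 0], "delta_pos": [0, 0, 2], "hand": 4}, {"delta_rot": [0, 0, 0], "delta_pos": [0, 0, 4], "hand": 4}, {"delta_rot": [0, 0, 0], "delta_pos": [0, 0, 4], "hand": 4}, {"delta_rot": [0, 0, 0], "delta_pos": [-2, 3, 0], "hand": 4}, {"delta_rot": [0, 0, 0], "delta_pos": [-2, 4, 0], "hand": 4}, {"delta_rot": [0, 0, 0], "delta_pos": [-2, 4, 0], "hand": 4}, {"delta_rot": [0, 0, 0], "delta_pos": [-2, 4, 0], "hand": 4}]}}

```text
t: 29.65
eef_pos: [0.5662, 0.3395, 0.2546]
ee_rot: [-3.141, -0.0, -0.318]
force: [1.8, 0.6, -0.1]
width: 0.0401
```

Call:
{"name": "move_arm", "arguments": {"rows": [{"delta_rot": [0, 0, 0], "delta_pos": [-2, 4, 0], "hand": 4}, {"delta_rot": [0, 0, 0], "delta_pos": [-2, 4, 0], "hand": 4}, {"delta_rot": [0, 0, 0], "delta_pos": [-2, 4, 0], "hand": 4}, {"delta_rot": [0, 0, 0], "delta_pos": [-1, 4, 0], "hand": 4}, {"delta_rot": [0, 0, 0], "delta_pos": [0, 0, 0], "hand": 4}, {"delta_rot": [0, 0, 0], "delta_pos": [0, 0, 0], "hand": 4}, {"delta_rot": [0, 0, 0], "delta_pos": [0, 0, 0], "hand": 4}, {"delta_rot": [0, 0, 0], "delta_pos": [0, 0, 0], "hand": 4}, {"delta_rot": [0, 0, 0], "delta_pos": [0, 0, 0], "hand": 4}, {"delta_rot": [0, 0, 0], "delta_pos": [0, 0, 0], "hand": 4}]}}

```text
t: 30.65
eef_pos: [0.4975, 0.4976, 0.2549]
ee_rot: [-3.141, -0.0, -0.318]
force: [0.8, 0.4, 0.7]
width: 0.0402
```

```bash
python3 - <<'E'
from meas import *
g=grab_frame("side"); cv2.imwrite("pics/side7.png",g); crop(g,"pics/c7s.png",230,180,430,380,3)
f=grab_frame("top"); cv2.imwrite("pics/top7.png",f); crop(f,"pics/c7.png",220,140,460,320,3)
f0=cv2.imread("pics/top0.png")
for px,z in(((250,200),.13),((336,285),.11),((393,195),.095)): 
    try: rep(lid(f,px,z))
    except Exception as e: print(e)
for n,(x,y) in(("mug",(415,250)),("mill",(328,148))):
    a=f0[y:y+45,x:x+40].astype(int);b=f[y:y+45,x:x+40].astype(int);print(n,abs(a-b).mean())
E
```

```text
rect c 645.5 187.4 size 107.9 x 107.2 long-axis -19.6 | circ 645.5 187.7 r 54.8
rect c 450.1 -17.5 size 83.3 x 82.5 long-axis -29.1 | circ 450.4 -17.8 r 54.1
rect c 634.3 -180.8 size 135.2 x 56.8 long-axis 30.8 | circ 635.1 -182.2 r 69.9
mug 1.9746296296296297
mill 2.1975925925925925
```

View pics/c7s.png

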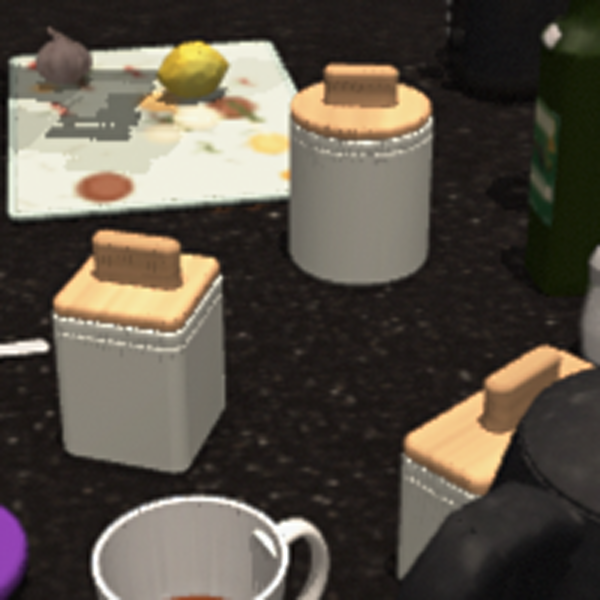

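View pics/c7.png

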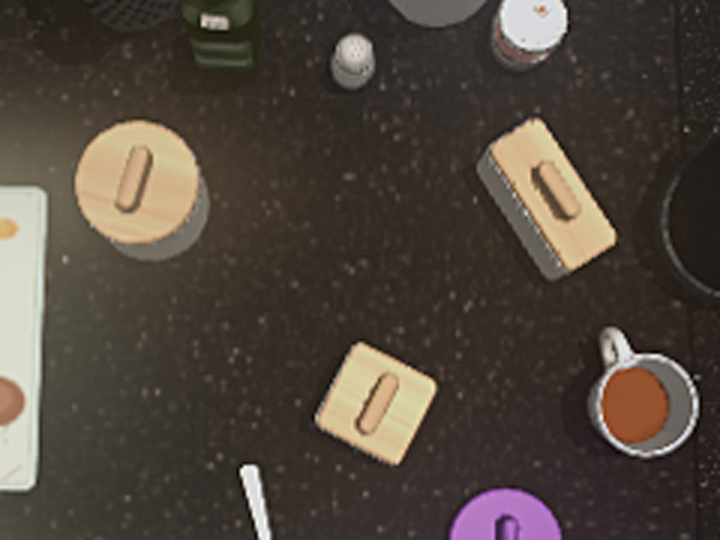

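All three lids lie flat on the rims of their own jars. The mug and shaker haven't moved, and the arm is clear.

```bash
python3 -c "
from station import *
print(job_done())"
```

```text
the job is handed in; nothing more can be done
None
```

All three lids are on their own jars, and I handed the job in after about 31 s of the allowed 112 s; it reported no verdict. I parked the round lid on the clear end of the board, then put the square lid on the square jar, the oblong on the oblong and the round on the round.

In the last pictures every cover lies flat on its rim. The cover centres, measured in the top view, are within 2 mm of the measured mouth centres:

| Lid | Offset from mouth centre |
|---|---|
| Square | about 0.4 mm |
| Oblong | about 0.8 mm |
| Round | about 1.6 mm |

Each lid met its rim at the expected height with less than 6 N. The mug and the salt shaker showed no change from the first picture. The gripper was about 0.3 m from the nearest jar at hand-in.

One check disagreed: while the round lid hovered over its jar, the side view put it about 1.3 mm off. I moved it 1 mm before lowering, and it went in without resistance.

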